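# Clear the fence jig and set its hand nut

### The job

First clear the two wood offcuts off the bed of the fence jig into the scrap bin. Then screw the fence's knurled hand nut down, clockwise from above, until it bottoms out, back it off a quarter turn so that the fence can still slide, and keep hold of it: the program finishes with the gripper still gripping the nut there. Leave the other things on the table where they stand.

Things in the scene. Friction and masses are not known exactly. Their poses are not given: they have to be found in the camera images.
- jig: fence jig, fixed: plywood bed 240 (x) x 260 (y) x 18 mm; a wooden fence bar 50 x 250 mm, 18 mm high, lies on it along y, centre line 60 mm to the +x side of the jig's centre. The offcuts lie on the free bed on the -x side. Washer (56 mm wide) under the nut: top 39 mm above the table; 16 mm stud through the nut: top 86 mm above the table. Origin: centre of the bed's underside; z up.
- nut_grip (a point): grip point of the knurled round aluminium hand nut on the fence's stud: on its upright axis, 25 mm above its underside. Nut 46 mm in diameter, 40 mm tall, already started on the thread, cannot come off. The washer beneath is wider: keep fingertips above it. A dark radial groove in the top face (point x axis) shows how it is turned.
- nut (a joint): turning angle of the nut, rad: 0 = bottomed out (hard stop), grows as it is unscrewed (counter-clockwise from above). It rises 8 mm per turn unscrewed (1.27 mm per rad). Starts 2.0 to 2.9 rad unscrewed, turns with light friction (0.1 N m), stays where it is left.
- offcut_a_mid (a point): wood offcut with a rebate along one edge, 70 mm long (x) by 34 mm wide (y) by 38 mm tall (z): the lower 24 mm have the full width, the upper 14 mm only 22 mm (on the +y side). The point is at its centre, 19 mm above its underside. About 50 g, lies on the jig's bed.
- offcut_b_mid (a point): wood offcut with a half-lap step, 58 mm long (x) by 40 mm wide (y) by 36 mm tall (z): the lower 18 mm have the full length, the upper 18 mm only the 32 mm at the -x end. The point is at its centre, 18 mm above its underside. About 50 g, lies on the jig's bed.
- bin: open scrap bin of grey sheet metal, fixed, 220 mm (x) by 200 mm (y) by 110 mm high, walls and floor 5 mm. Origin: centre of its underside, on the table.
- oil_bottle: bystander: amber oil bottle, 60 mm wide, 170 mm tall, loose. Origin: centre of its underside.
- glue_bottle: bystander: white glue bottle, 50 mm wide, 160 mm tall, loose. Origin: centre of its underside.
- wax_tin: bystander: low steel tin, 80 mm wide, 60 mm tall, loose. Origin: centre of its underside.
- sanding_block: bystander: cork sanding block 90 x 45 x 34 mm, loose. Origin: centre of its underside.
- hammer: bystander: hammer 280 mm long, lying along its x, loose. Origin: middle of its underside.

How it is judged:
By the outcome, as a careful person would: the job done as asked, in the order asked, and still so for the second after the job is handed in, while the arm keeps its last pose, push and grip.
It also fails if it takes over 72 s, if anything falls off the work surface, if the arm or the gripper's body presses on something with over 40 N, if the wrist force passes 120 N, or if a joint passes its speed limit or range.

### The arm

A 6-joint arm with a two-finger parallel gripper is mounted at the origin on the work surface. World frame = base frame: x ahead of the robot, y to its left, z up, the work surface at z = 0. Lengths are in m, angles in rad, forces in N, time in s.
With the tool pointing down it reaches from about 0.15 to 0.775 m from the base axis. Payload 6.1 kg.
Tool frame: the origin (TCP) lies on the centre line of the jaws, within the pads' length; the fingertips stand 8 mm ahead of it and the grasp point (between the pads) lies 11 mm behind it (manip.tip_extent is the distance from the TCP to the fingertips, in m); z points along the fingers, y is the direction in which the jaws open and shut (so a half turn about z gives the same grasp; the last joint's range is limited). The gripper opens to 85 mm and grips with 20 to 120 N. Pads are 22 mm wide; open, the fingers measure 114 mm over their backs; the gripper's body (76 mm by 85 mm) begins 54 mm behind the grasp point. The pads swing forward as they close: fully open they stand 13 mm farther back than shut.
Start: joints at [1.22, 0.126, -0.04, 1.405, 0, 1.571], TCP at [0.18, 0.493, 0.239] pointing down, gripper open.
Joint ranges: [-2.72, 2.72], [-0.95, 1.95], [-1.27, 1.35], [-1.78, 2.02], [-1.46, 1.47], [-3.14, 3.14]. Speed limits (rad/s): [2.39, 2.39, 3.01, 3.14, 3.14, 3.14].

### API

Orientations are given as a 3x3 rotation matrix whose columns are the frame's x, y, z axes.
In Python, from station import manip, get_image gives the robot as it stands. The module is installed in compiled form; this text tells all that it offers.
- The arm moves only by the tool jog_arm, never from a script. Its argument "steps" is one flat list of numbers, 7 for each row, row after row: the turn, a rotation vector about the tool's x, y, z in degrees, then the shift along the tool's x, y, z in m, then the opening, from 0 (shut) to 1 (fully open). A call has 1 to 8 rows; each row shifts and turns the commanded pose from where the row before left it, along the tool's axes as they then stand; what a row does not reach is not made up. A row lasts 1/10 s, in which the tool goes at most 50 mm and 8.59 degrees, less where a joint would pass 70% of its speed; a pose out of reach is approached as far as the arm can. A call with a gripper value outside its range is refused whole. The fingers move at their own pace and stop on an object; "grip_force" is the grip in N (left out, the last holds). Time passes only in rows, so rows that do not move let the fingers close. It gives the time, the measured TCP pose, the force and the opening at its end, in the units of the state.
- manip.state(): the state, without advancing time (a new reading comes with each control period).
- get_image(name): name is "scene" or "top"; returns a dict with "img" (384x512x3 uint8, red, green, blue), "intrinsics" (3x3 intrinsics, pixels), "k1" (the pictures are not rectified: a ray, as slopes to the right and down, at radius r is drawn at 1 + k1 r^2 times it, then the intrinsics apply), "position" and "attitude" of the camera in the world. Camera axes: x right, y down, z forward; pixel columns grow to the right and rows downward; lengths in m; the calibration is good to about 2 mm. A picture is of the moment at which its call begins. There is no depth.
- manip.sign_off(): hands the job in, once; it reports no verdict.
The state is a dict: "t": time; "q": joint angles; "dq": joint speeds; "joint_torque": joint torques, N m; "eef_pos": TCP position; "tcp_rot": TCP orientation; "contact_force": force on the tool from outside, world axes, zero at the start; "moment": the same for the moment, N m; "gripper_width": opening from 0.0 (shut) to 1.0 (fully open).
Only numpy, scipy, OpenCV 4.12 (cv2) and the standard library are available. Lean on these libraries where they do the work, as an engineer would, in place of code of your own. Each camera call takes 0.05 s, during which the arm holds its last target.

## Working session

There is one attempt and no reset: what is moved stays moved. The work goes in short steps, Python scripts to look and compute and a tool call to move; the robot and the scene stay as the last step left them, time stands still between calls to the robot, and variables do not carry over. Pictures are saved under pics/ and viewed, and the job is handed in when it is done.

Besides the shell and the picture viewer there is one more tool, called after "Emit:" by a JSON object that holds its "op" and its "data", one argument or row to a line. jog_arm: Moves the arm, as the interface text tells. Its arguments: {"type":"object","properties":{"steps":{"type":"array"},"grip_force":{"type":"number"}},"required":["steps"]}

```bash
ls; mkdir -p pics; cat > h.py <<'E'
import numpy as np, cv2
from station import manip, get_image
def save(name, fn, crop=None, s=1):
    d=get_image(name); im=cv2.cvtColor(d["img"],cv2.COLOR_RGB2BGR)
    np.savez("pics/"+fn+".npz",**d)
    if crop: 
        x0,y0,x1,y1=crop; im=im[y0:y1,x0:x1]
    if s!=1: im=cv2.resize(im,None,fx=s,fy=s,interpolation=cv2.INTER_CUBIC)
    cv2.imwrite("pics/"+fn+".png",im)
    return d
def load(fn): return dict(np.load("pics/"+fn+".npz"))
def rcrop(fn,out,crop,s):
    d=load(fn); im=cv2.cvtColor(d["img"],cv2.COLOR_RGB2BGR); x0,y0,x1,y1=crop
    cv2.imwrite("pics/"+out+".png",cv2.resize(im[y0:y1,x0:x1],None,fx=s,fy=s,interpolation=cv2.INTER_CUBIC))
def p2w(d,u,v,z):
    K=d["intrinsics"]; k=float(d["k1"])
    p=cv2.undistortPoints(np.array([[[u,v]]],float),K,np.array([k,0,0,0,0.]))[0,0]
    r=d["attitude"]@np.array([p[0],p[1],1]); c=d["position"]
    return c+r*(z-c[2])/r[2]
def w2p(d,P):
    R=d["attitude"]; pc=R.T@(np.array(P,float)-d["position"])
    x,y=pc[:2]/pc[2]; f=1+float(d["k1"])*(x*x+y*y)
    K=d["intrinsics"]; return K[0,0]*x*f+K[0,2],K[1,1]*y*f+K[1,2]
E
python3 - <<'E'
from h import *
for n in("scene","top"):
    d=save(n,n+"0",s=1.5); print(n,d["position"],d["attitude"],d["intrinsics"],d["k1"])
s=manip.state()
for k in s: print(k,s[k])
print(manip.tip_extent)
E
```

```text
pics
scene [ 0.91083215 -0.42418309  0.95744691] [[ 0.85392779  0.42222453 -0.30419365]
 [ 0.52027584 -0.70501286  0.4819439 ]
 [-0.0109719  -0.56980989 -0.82170329]] [[370.06438366   0.         262.79246939]
 [  0.         370.06438366 190.74998799]
 [  0.           0.           1.        ]] 0.004083375127380054
top [0.36236819 0.08947019 1.26389515] [[ 9.29722964e-02 -9.73823237e-01  2.07423373e-01]
 [-9.95668453e-01 -9.07870134e-02  2.00511602e-02]
 [-6.94937160e-04 -2.08389111e-01 -9.78045753e-01]] [[438.08484111   0.         255.00628504]
 [  0.         438.08484111 190.9050005 ]
 [  0.           0.           1.        ]] 0.04241820694715765
t 0.1
q [ 1.22001223e+00  1.26354226e-01 -4.04806390e-02  1.40539451e+00
  3.27526914e-06  1.57077624e+00]
dq [-3.38238010e-04 -3.04860121e-04  1.88665857e-03 -3.36968278e-05
 -3.45054627e-04  1.79945885e-03]
joint_torque [ 1.60290016e-03 -4.36904347e+01  3.53607130e+01  1.36978328e-02
 -2.86606860e-05 -1.64388319e-05]
eef_pos [0.18029009 0.49270992 0.23860028]
tcp_rot [[-9.39110458e-01  3.43615049e-01 -4.95519020e-04]
 [ 3.43615406e-01  9.39109496e-01 -1.34465173e-03]
 [ 3.30404794e-06 -1.43304447e-03 -9.99998973e-01]]
contact_force [0.34766801 0.30191444 0.19567984]
moment [0.03141018 0.01064577 0.00749489]
gripper_width 0.9988447399393418
0.008
```

View pics/scene0.png

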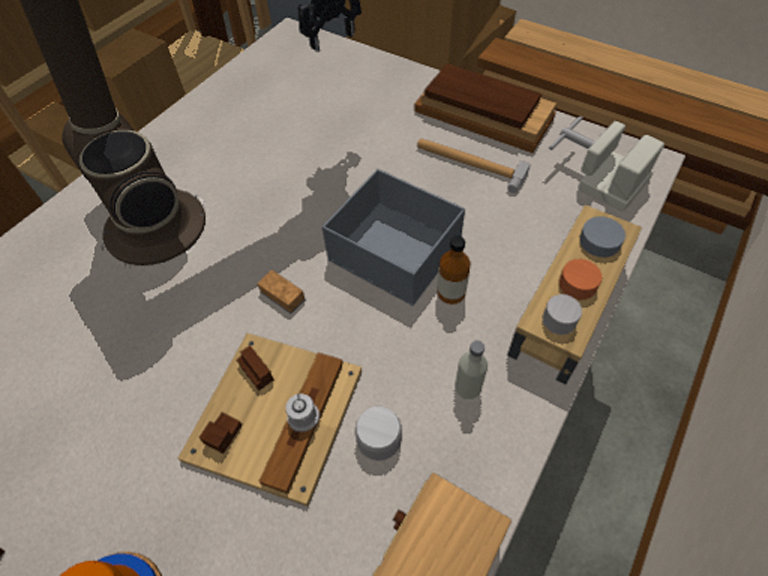

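View pics/top0.png

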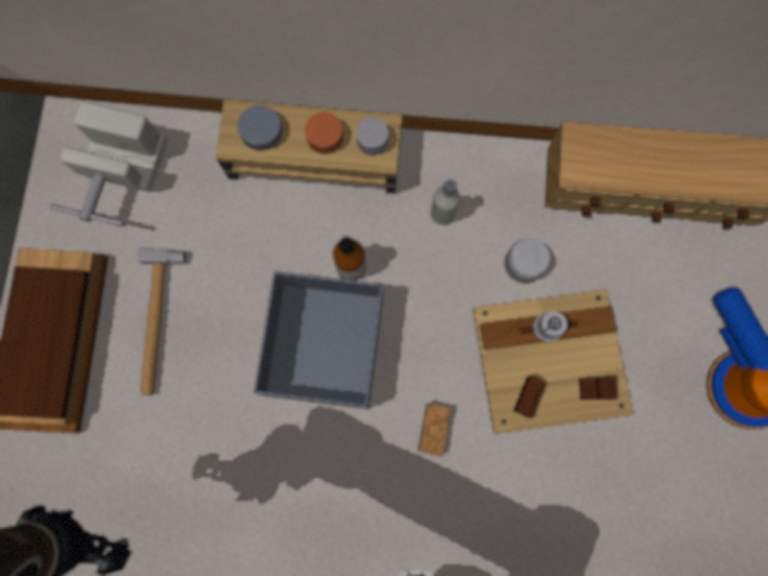

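```bash
python3 - <<'E'
from h import *
rcrop("top0","t_jig",(305,185,430,295),6)
rcrop("scene0","s_jig",(110,215,245,340),4.8)
rcrop("top0","t_bin",(160,140,310,310),3.5)
d=load("top0")
for (u,v) in [(475,308),(605,290),(632,411),(497,431)]:
    print(p2w(d,u/1.5,v/1.5,0.018))
E
```

```text
[ 0.60073636 -0.06604851  0.018     ]
[ 0.65924076 -0.31243464  0.018     ]
[ 0.43476268 -0.36630838  0.018     ]
[ 0.37444665 -0.12075737  0.018     ]
```

View pics/t_jig.png

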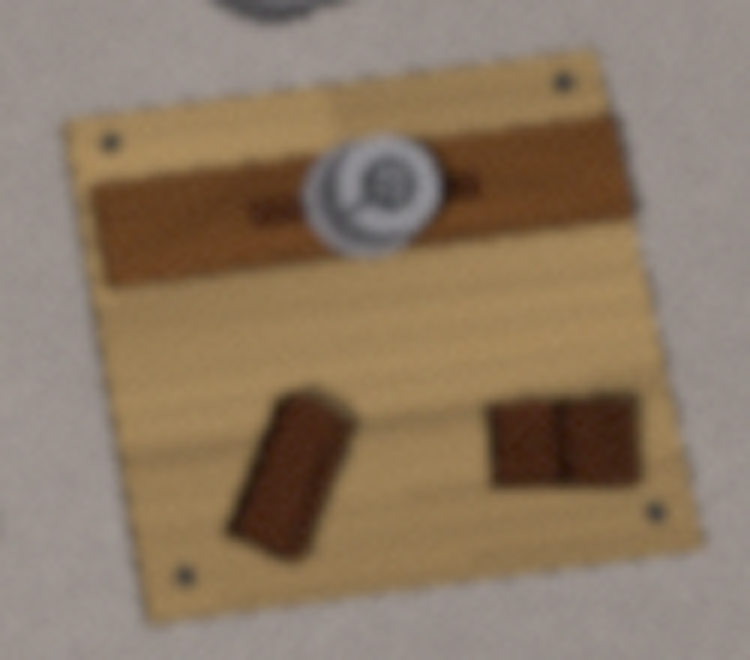

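View pics/s_jig.png

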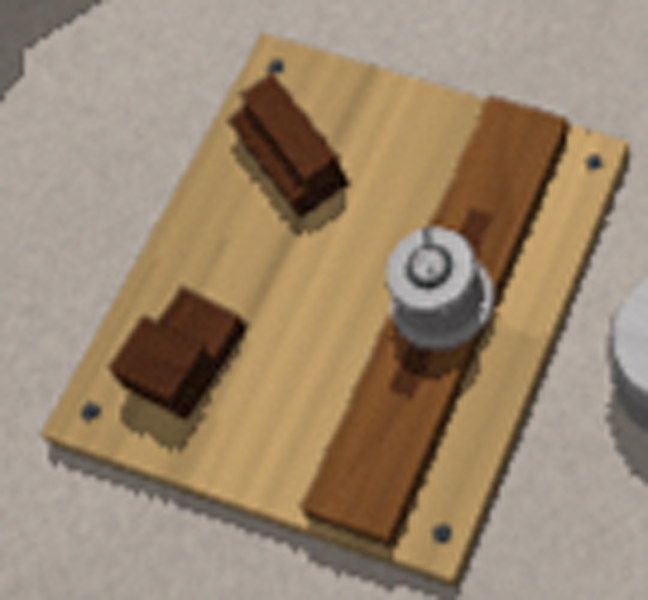

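View pics/t_bin.png

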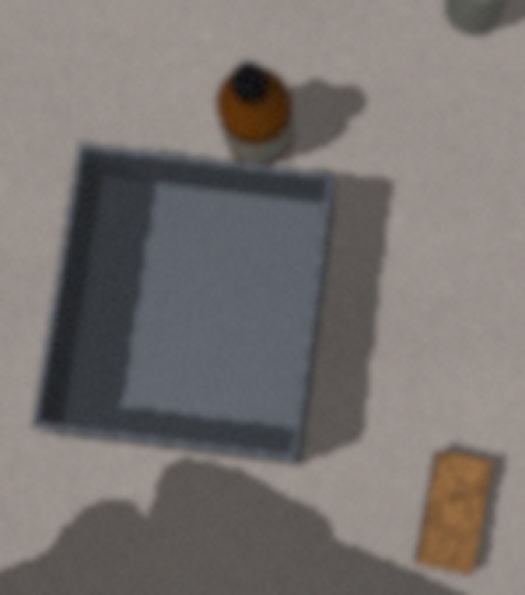

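```bash
python3 - <<'E'
from h import *
def big(fn,crop,s,g=2.2):
    d=load(fn); im=cv2.cvtColor(d["img"],cv2.COLOR_RGB2BGR); x0,y0,x1,y1=crop
    o=cv2.resize(im[y0:y1,x0:x1],None,fx=s,fy=s,interpolation=cv2.INTER_CUBIC)
    return np.clip(o.astype(float)*g,0,255).astype(np.uint8)
# each 24px... 
a=[big("top0",(335,242,375,282),9),big("scene0",(152,226,192,266),9)]
b=[big("top0",(380,242,420,282),9),big("scene0",(128,268,168,308),9)]
cv2.imwrite("pics/offc.png",np.vstack([np.hstack(a),np.hstack(b)])[:720])
cv2.imwrite("pics/oa.png",np.hstack(a));cv2.imwrite("pics/ob.png",np.hstack(b))
n=[big("top0",(348,200,388,240),9,1.2),big("scene0",(180,255,220,295),9,1.2)]
cv2.imwrite("pics/nut0.png",np.hstack(n))
E
```

```text
(no output)
```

View pics/oa.png

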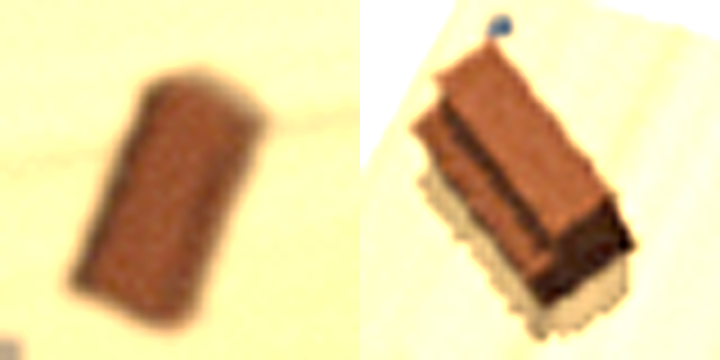

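View pics/ob.png

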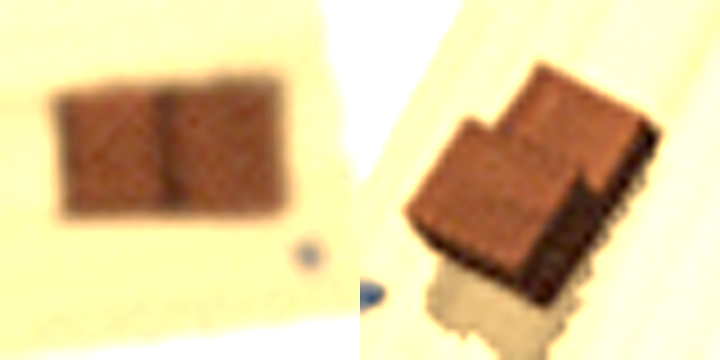

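View pics/nut0.png

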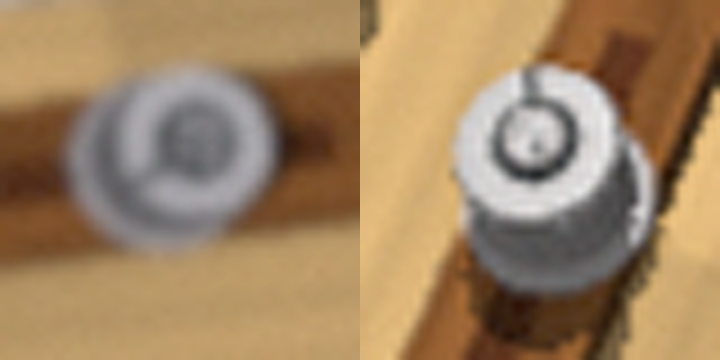

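```bash
cat > fit.py <<'E'
from h import *
from scipy.optimize import least_squares
S=load("scene0");T=load("top0")
def px(c,o,s): return ((c[0]+.5)/s-.5+o[0],(c[1]+.5)/s-.5+o[1])
def fit(obs,x0):
    def res(p):
        c,s=np.cos(p[2]),np.sin(p[2]);o=[]
        for d,uv,l in obs:
            P=[p[0]+c*l[0]-s*l[1],p[1]+s*l[0]+c*l[1],l[2]]
            o+=list(np.array(w2p(d,P))-uv)
        return o
    r=least_squares(res,x0); print(np.round(r.x,4),"deg",np.rad2deg(r.x[2]).round(2)); print(np.round(r.fun.reshape(-1,2),1).tolist()); return r.x
if __name__=="__main__":
    tj=lambda *c:px(c,(305,185),6); sj=lambda *c:px(c,(110,215),4.8)
    J=[(T,tj(65,120),(.12,.13,.018)),(T,tj(600,48),(.12,-.13,.018)),(T,tj(705,545),(-.12,-.13,.018)),(T,tj(147,622),(-.12,.13,.018)),
    (S,sj(263,36),(-.12,.13,.018)),(S,sj(628,140),(.12,.13,.018)),(S,sj(457,580),(.12,-.13,.018)),(S,sj(45,435),(-.12,-.13,.018))]
    j=fit(J,[.5,-.2,-.2]); fit(J[:4],j); fit(J[4:],j)
    c,s=np.cos(j[2]),np.sin(j[2]); print("stud expected",j[0]+c*.06,j[1]+s*.06)
    a=lambda *c:px(c,(152,226),9)
    m=1e-3
    A=[(S,a(130,42),(-.035,.017,.056)),(S,a(252,195),(.035,.017,.056)),(S,a(195,240),(.035,-.005,.056)),(S,a(77,75),(-.035,-.005,.056)),(S,a(55,127),(-.035,-.017,.042)),(S,a(180,270),(.035,-.017,.042))]
    fit(A,[.45,-.2,0])
    b=lambda *c:px(c,(128,268),9)
    B=[(S,b(47,210),(-.029,.02,.054)),(S,b(112,120),(.003,.02,.054)),(S,b(158,270),(-.029,-.02,.054)),(S,b(225,180),(.003,-.02,.054)),(S,b(183,63),(.029,.02,.036)),(S,b(295,127),(.029,-.02,.036))]
    fit(B,[.45,-.3,1.5])
    print("nut",p2w(T,*px((197,140),(348,200),9),.082),p2w(S,*px((177,142),(180,255),9),.082), p2w(S,*px((167,78),(180,255),9),.082),p2w(T,*px((143,178),(348,200),9),.082))
    bt=lambda *c:px(c,(160,140),3.5)
    for c in [(80,145),(330,172),(298,462),(36,425)]: print("bin",p2w(T,*bt(*c),.110))
E
python3 fit.py
```

```text
[ 0.5178 -0.2141  0.2312] deg 13.25
[[-0.8, -0.8], [-1.0, -1.0], [-0.1, 0.1], [0.1, 0.1], [-0.4, -0.8], [0.5, 0.1], [-0.6, 0.5], [-1.4, 0.4]]
[ 0.5168 -0.2153  0.2267] deg 12.99
[[-0.2, -0.7], [-0.3, -0.4], [0.2, 0.7], [0.3, 0.3]]
[ 0.5187 -0.2131  0.2349] deg 13.46
[[-0.2, -0.9], [0.8, -0.2], [0.2, 0.2], [-0.8, 0.5]]
stud expected 0.576168074354772 -0.20030131813579244
[ 0.4444 -0.1716 -0.3135] deg -17.96
[[0.5, -0.6], [0.9, -0.3], [0.3, -0.4], [-0.5, 0.4], [-0.5, -0.5], [-0.7, 1.3]]
[ 0.4727 -0.2945  1.6452] deg 94.26
[[-0.7, 0.5], [0.1, -0.5], [-0.2, 0.9], [0.2, -0.3], [0.3, -0.1], [0.3, -0.6]]
nut [ 0.57492209 -0.20222553  0.082     ] [ 0.57631989 -0.20025855  0.082     ] [ 0.56234254 -0.18636311  0.082     ] [ 0.56181752 -0.18654766  0.082     ]
bin [0.61595287 0.31080126 0.11      ]
bin [0.61263215 0.1165624  0.11      ]
bin [0.39193827 0.11959986 0.11      ]
bin [0.40100431 0.31586281 0.11      ]
```

```bash
cat > plan.py <<'E'
from h import *
from scipy.spatial.transform import Rotation as Ro
def plan(x,y,z,yaw_deg):
    s=manip.state(); R=np.array(s["tcp_rot"]); p=np.array(s["eef_pos"])
    c,n=np.cos(np.deg2rad(yaw_deg)),np.sin(np.deg2rad(yaw_deg))
    Y=np.array([c,n,0]);Z=np.array([0,0,-1.]);X=np.cross(Y,Z);Rt=np.c_[X,Y,Z]
    print("t",s["t"],"p",p.round(4),"yaw",np.rad2deg(np.arctan2(R[1,1],R[0,1])).round(2),"q",np.round(s["q"],3),"w",s["gripper_width"],"F",np.round(s["contact_force"],1),"M",np.round(s["moment"],2))
    print("turn",np.rad2deg(Ro.from_matrix(R.T@Rt).as_rotvec()).round(2),"shift(before)",(R.T@(np.array([x,y,z])-p)).round(4),"shift after turn",(Rt.T@(np.array([x,y,z])-p)).round(4))
E
python3 -c "
from plan import *
plan(.4444,-.1716,.13,72)
T=load('top0');print(p2w(T,528/1.5,258/1.5,.06),'oil',p2w(T,352/1.5,268/1.5,.05),'glue',p2w(T,443/1.5,210/1.5,.05))"
```

```text
t 0.1 p [0.1803 0.4927 0.2386] yaw 69.9 q [ 1.22   0.126 -0.04   1.405  0.     1.571] w 0.9988447399393418 F [0.3 0.3 0.2] M [0.03 0.01 0.01]
turn [-0.08 -0.   -2.1 ] shift(before) [-0.4763 -0.533   0.1094] shift after turn [-0.4565 -0.5502  0.1086]
[ 0.69761359 -0.15399986  0.06      ] oil [0.64993525 0.17538582 0.05      ] glue [0.78106568 0.01187292 0.05      ]
```

Emit:
{"op": "jog_arm", "data": {
  "steps": [0, 0, -2.1, 0, 0, 0, 1, 0, 0, 0, -0.0285, -0.0344, 0, 1, 0, 0, 0, -0.0285, -0.0344, 0, 1, 0, 0, 0, -0.0285, -0.0344, 0, 1, 0, 0, 0, -0.0285, -0.0344, 0, 1, 0, 0, 0, -0.0285, -0.0344, 0, 1, 0, 0, 0, -0.0285, -0.0344, 0, 1, 0, 0, 0, -0.0285, -0.0344, 0, 1],
  "grip_force": 40
}}

```text
t: 0.9
eef_pos: [0.2957, 0.2006, 0.2391]
tcp_rot: [[-0.951, 0.308, 0.0], [0.308, 0.951, -0.0], [-0.0, -0.0, -1.0]]
contact_force: [1.4, -0.1, 0.3]
gripper_width: 1.004
```

Emit:
{"op": "jog_arm", "data": {
  "steps": [0, 0, 0, -0.0285, -0.0344, 0, 1, 0, 0, 0, -0.0285, -0.0344, 0, 1, 0, 0, 0, -0.0285, -0.0344, 0, 1, 0, 0, 0, -0.0285, -0.0344, 0, 1, 0, 0, 0, -0.0285, -0.0344, 0, 1, 0, 0, 0, -0.0285, -0.0344, 0, 1, 0, 0, 0, -0.0285, -0.0344, 0, 1, 0, 0, 0, -0.0285, -0.0344, 0, 1]
}}

```text
t: 1.7
eef_pos: [0.4276, -0.1318, 0.2391]
tcp_rot: [[-0.951, 0.31, -0.0], [0.31, 0.951, 0.0], [0.0, 0.0, -1.0]]
contact_force: [0.9, 0.8, 0.1]
gripper_width: 1.0
```

Emit:
{"op": "jog_arm", "data": {
  "steps": [0, 0, 0, -0.0285, -0.0344, 0, 1, 0, 0, 0, 0, 0, 0, 1]
}}

```text
t: 1.9
eef_pos: [0.4452, -0.1754, 0.2379]
tcp_rot: [[-0.95, 0.314, -0.001], [0.314, 0.95, -0.001], [0.001, -0.001, -1.0]]
contact_force: [-0.0, 0.6, -0.5]
gripper_width: 0.998
```

```bash
python3 -c "
from plan import *
plan(.4444,-.1716,.13,72)"
```

```text
t 1.9 p [ 0.4452 -0.1754  0.2379] yaw 71.72 q [-3.750e-01  3.900e-02 -1.380e-01  1.395e+00 -1.000e-03 -5.600e-02] w 0.9981716849617602 F [-0.   0.6 -0.5] M [-0.02  0.02 -0.02]
turn [-0.06 -0.06 -0.28] shift(before) [0.0018 0.0035 0.1079] shift after turn [0.0019 0.0034 0.1079]
```

Emit:
{"op": "jog_arm", "data": {
  "steps": [0, 0, 0, 0.002, 0.0035, 0.04, 1, 0, 0, 0, 0, 0, 0.045, 1, 0, 0, 0, 0, 0, 0.04, 1, 0, 0, 0, 0, 0, 0.03, 1, 0, 0, 0, 0, 0, 0, 1]
}}

```text
t: 2.4
eef_pos: [0.4398, -0.1657, 0.0802]
tcp_rot: [[-0.951, 0.309, -0.008], [0.309, 0.951, 0.003], [0.008, 0.001, -1.0]]
contact_force: [-0.1, -0.1, 0.3]
gripper_width: 1.0
```

```bash
python3 -c "
from plan import *
plan(.4444,-.1716,.03,72)
save('scene','s1',(140,180,260,300),5)"
```

```text
t 2.4 p [ 0.4398 -0.1657  0.0802] yaw 72.02 q [-0.36   0.081 -0.444  1.054  0.    -0.047] w 1.0004753765593306 F [-0.1 -0.1  0.3] M [ 0.03  0.01 -0.01]
turn [ 0.03 -0.48  0.02] shift(before) [-0.0066 -0.0042  0.0501] shift after turn [-0.0062 -0.0042  0.0502]
```

View pics/s1.png

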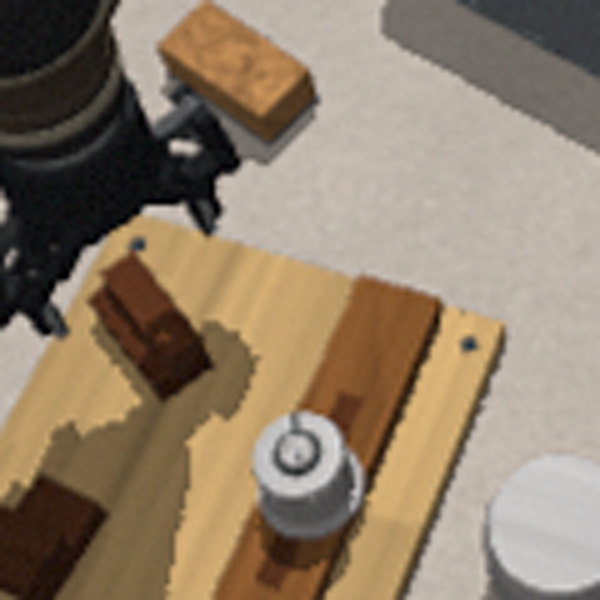

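Offcut a sits between the two fingertips (tips at crop (55,325) and (210,225), a at (150,325)); the tips are still above it.

Emit:
{"op": "jog_arm", "data": {
  "steps": [0, 0, 0, 0, 0, 0, 1, 0, 0, 0, 0, 0, 0, 1]
}}

```text
t: 2.65
eef_pos: [0.4445, -0.1678, 0.0864]
tcp_rot: [[-0.951, 0.309, 0.003], [0.309, 0.951, -0.001], [-0.003, -0.0, -1.0]]
contact_force: [-0.2, 0.1, 0.6]
gripper_width: 1.001
```

```bash
python3 -c "
from plan import *
plan(.4444,-.1716,.03,72)"
```

```text
t 2.65 p [ 0.4445 -0.1678  0.0864] yaw 72.01 q [-0.361  0.077 -0.434  1.057  0.    -0.047] w 1.0010211000771028 F [-0.2  0.1  0.6] M [-0.01 -0.02 -0.02]
turn [-0.01  0.19  0.01] shift(before) [-0.0009 -0.0037  0.0564] shift after turn [-0.0011 -0.0037  0.0564]
```

Emit:
{"op": "jog_arm", "data": {
  "steps": [0, 0, 0, -0.001, -0.0037, 0.015, 1, 0, 0, 0, 0, 0, 0.015, 1, 0, 0, 0, 0, 0, 0.015, 1, 0, 0, 0, 0, 0, 0.008, 1, 0, 0, 0, 0, 0, 0, 1, 0, 0, 0, 0, 0, 0, 1]
}}

```text
t: 3.25
eef_pos: [0.4436, -0.1714, 0.0323]
tcp_rot: [[-0.951, 0.309, 0.001], [0.309, 0.951, -0.0], [-0.001, -0.0, -1.0]]
contact_force: [-0.1, 0.7, -0.5]
gripper_width: 1.0
```

```bash
python3 -c "
from plan import *
plan(.4444,-.1716,.03,72)
save('scene','s2',(140,180,260,300),5)"
```

```text
t 3.25 p [ 0.4436 -0.1714  0.0323] yaw 72.0 q [-0.369  0.121 -0.513  0.936  0.    -0.055] w 1.0002103528106356 F [-0.1  0.7 -0.5] M [-0.03  0.01  0.02]
turn [-0.    0.08  0.  ] shift(before) [-0.0008  0.0001  0.0023] shift after turn [-0.0008  0.0001  0.0023]
```

View pics/s2.png

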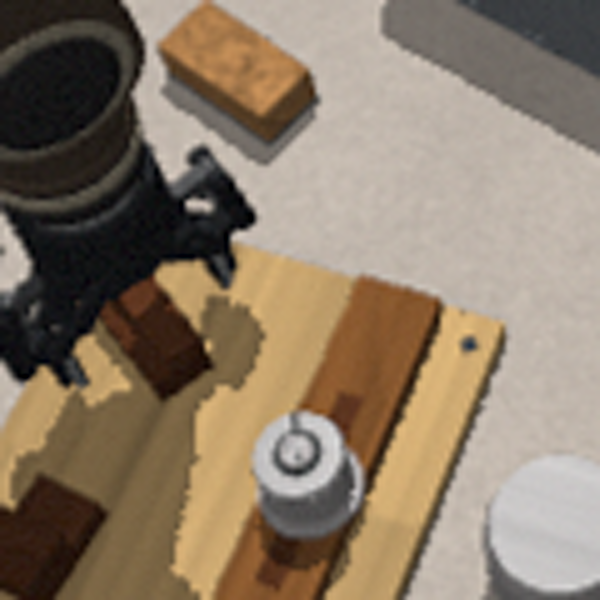

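Fingers straddle a (tips at (75,380) and (222,280)); now slightly lower and close.

Emit:
{"op": "jog_arm", "data": {
  "steps": [0, 0, 0, 0, 0, 0.0045, 1, 0, 0, 0, 0, 0, 0, 0.3, 0, 0, 0, 0, 0, 0, 0.2, 0, 0, 0, 0, 0, 0, 0.2, 0, 0, 0, 0, 0, 0, 0.2, 0, 0, 0, 0, 0, 0, 0.2, 0, 0, 0, 0, 0, 0, 0.2]
}}

```text
t: 4.0
eef_pos: [0.4433, -0.1713, 0.0271]
tcp_rot: [[-0.951, 0.309, 0.001], [0.309, 0.951, -0.0], [-0.001, 0.0, -1.0]]
contact_force: [-0.8, -0.8, 3.1]
gripper_width: 0.393
```

Emit:
{"op": "jog_arm", "data": {
  "steps": [0, 0, 0, 0, 0, -0.01, 0.2, 0, 0, 0, 0, 0, -0.02, 0.2, 0, 0, 0, 0, 0, -0.03, 0.2, 0, 0, 0, 0, 0, -0.04, 0.2, 0, 0, 0, 0, 0, -0.04, 0.2, 0, 0, 0, 0, 0, -0.02, 0.2, 0, 0, 0, 0, 0, 0, 0.2]
}}

```text
t: 4.7
eef_pos: [0.4445, -0.1718, 0.1907]
tcp_rot: [[-0.951, 0.309, 0.006], [0.309, 0.951, -0.002], [-0.006, -0.0, -1.0]]
contact_force: [0.6, 0.3, -0.5]
gripper_width: 0.389
```

```bash
python3 -c "
from plan import *
plan(.47,.215,.19,72)
save('scene','s3',(110,130,260,280),4)"
```

```text
t 4.7 p [ 0.4445 -0.1718  0.1907] yaw 72.0 q [-0.369  0.034 -0.246  1.285 -0.    -0.055] w 0.3891448444432292 F [ 0.6  0.3 -0.5] M [ 0.   -0.02 -0.03]
turn [-0.02  0.35  0.  ] shift(before) [ 0.0953  0.3758 -0.    ] shift after turn [0.0953 0.3758 0.0007]
```

View pics/s3.png

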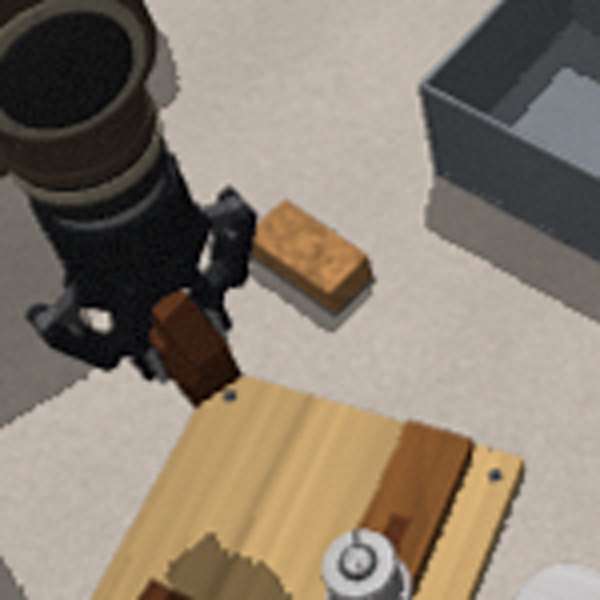

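Offcut a is held at (195,350), off the bed. Moving to the bin.

Emit:
{"op": "jog_arm", "data": {
  "steps": [0, 0, 0, 0.006, 0.025, 0, 0.2, 0, 0, 0, 0.01, 0.04, 0, 0.2, 0, 0, 0, 0.01, 0.04, 0, 0.2, 0, 0, 0, 0.01, 0.04, 0, 0.2, 0, 0, 0, 0.01, 0.04, 0, 0.2, 0, 0, 0, 0.01, 0.04, 0, 0.2, 0, 0, 0, 0.01, 0.04, 0, 0.2, 0, 0, 0, 0.01, 0.04, 0, 0.2]
}}

```text
t: 5.55
eef_pos: [0.4639, 0.1438, 0.1853]
tcp_rot: [[-0.951, 0.309, -0.002], [0.309, 0.951, -0.001], [0.002, -0.002, -1.0]]
contact_force: [0.1, 1.3, -0.7]
gripper_width: 0.388
```

Emit:
{"op": "jog_arm", "data": {
  "steps": [0, 0, 0, 0.01, 0.04, 0, 0.2, 0, 0, 0, 0.007, 0.03, 0, 0.2, 0, 0, 0, 0, 0, 0, 0.2, 0, 0, 0, 0, 0, 0, 0.2]
}}

```text
t: 5.95
eef_pos: [0.4695, 0.2142, 0.1852]
tcp_rot: [[-0.952, 0.307, -0.003], [0.307, 0.952, -0.002], [0.002, -0.002, -1.0]]
contact_force: [0.6, -0.5, -0.4]
gripper_width: 0.391
```

```bash
python3 -c "
from plan import *
plan(.475,.215,.06,72)
save('scene','s4',(190,70,340,220),4)"
```

```text
t 5.95 p [0.4695 0.2142 0.1852] yaw 72.09 q [ 0.428  0.117 -0.168  1.289 -0.     0.741] w 0.3914748063482011 F [ 0.6 -0.5 -0.4] M [-0.   -0.01  0.04]
turn [-0.14 -0.12  0.09] shift(before) [-0.0052  0.0028  0.1252] shift after turn [-0.005   0.0025  0.1252]
```

View pics/s4.png

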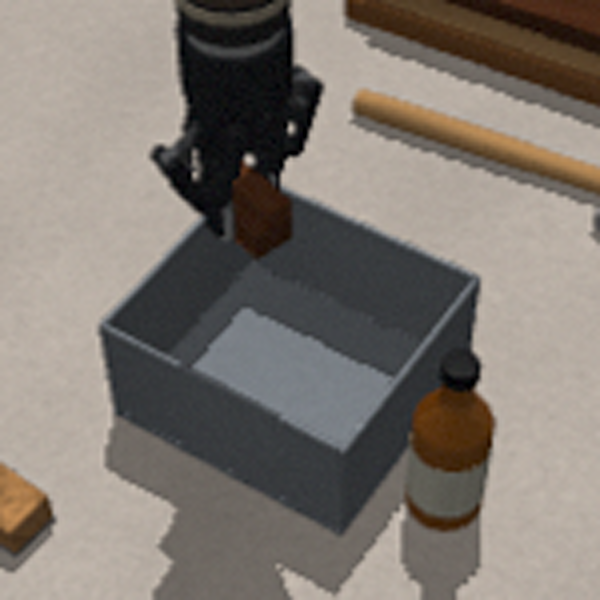

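a hangs above the bin's interior at (262,215). Lower and release.

Emit:
{"op": "jog_arm", "data": {
  "steps": [0, 0, 0, -0.005, 0.002, 0.02, 0.2, 0, 0, 0, 0, 0, 0.03, 0.2, 0, 0, 0, 0, 0, 0.03, 0.2, 0, 0, 0, 0, 0, 0.025, 0.2, 0, 0, 0, 0, 0, 0.015, 0.2, 0, 0, 0, 0, 0, 0, 0.2, 0, 0, 0, 0, 0, 0, 0.7, 0, 0, 0, 0, 0, 0, 0.7]
}}

```text
t: 6.8
eef_pos: [0.4766, 0.2142, 0.0681]
tcp_rot: [[-0.951, 0.31, 0.002], [0.31, 0.951, 0.001], [-0.001, 0.001, -1.0]]
contact_force: [0.0, -0.2, 0.2]
gripper_width: 0.693
```

Emit:
{"op": "jog_arm", "data": {
  "steps": [0, 0, 0, 0, 0, 0, 0.7, 0, 0, 0, 0, 0, -0.03, 0.7, 0, 0, 0, 0, 0, -0.04, 0.7, 0, 0, 0, 0, 0, -0.04, 1, 0, 0, 0, 0, 0, -0.02, 1, 0, 0, 0, 0, 0, 0, 1]
}}

```text
t: 7.4
eef_pos: [0.4776, 0.2153, 0.2013]
tcp_rot: [[-0.951, 0.309, 0.007], [0.309, 0.951, 0.003], [-0.006, 0.005, -1.0]]
contact_force: [0.9, -0.2, 0.1]
gripper_width: 1.004
```

```bash
python3 -c "
from plan import *
plan(.4727-.005*np.cos(1.645),-.2945-.005*np.sin(1.645),.19,4.3)
save('scene','s5',(190,70,340,220),4)"
```

```text
t 7.4 p [0.4776 0.2153 0.2013] yaw 72.01 q [ 0.424  0.12  -0.129  1.314 -0.     0.738] w 1.0044025902804954 F [ 0.9 -0.2  0.1] M [-0.01 -0.03  0.02]
turn [ 0.45  0.11 67.7 ] shift(before) [-0.1547 -0.4911  0.0096] shift after turn [-0.513  -0.0431  0.0113]
```

View pics/s5.png

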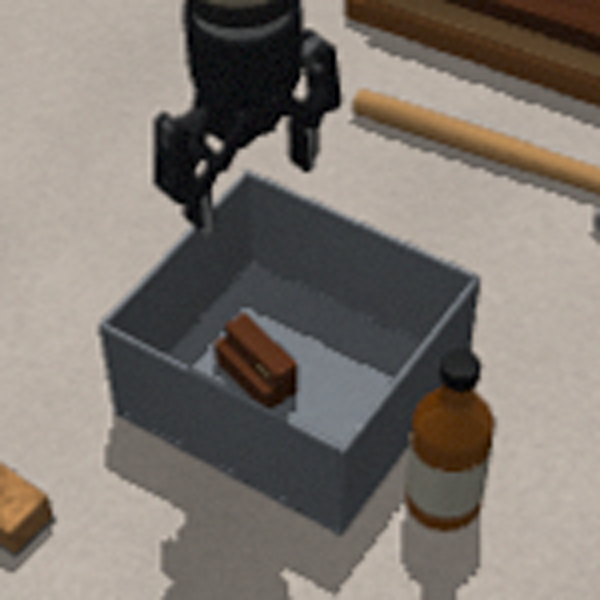

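a lies on the bin floor at (258,360). Now turn and go to b.

Emit:
{"op": "jog_arm", "data": {
  "steps": [0, 0, 8.46, 0, 0, 0, 1, 0, 0, 8.46, 0, 0, 0, 1, 0, 0, 8.46, 0, 0, 0, 1, 0, 0, 8.46, 0, 0, 0, 1, 0, 0, 8.46, 0, 0, 0, 1, 0, 0, 8.46, 0, 0, 0, 1, 0, 0, 8.46, 0, 0, 0, 1, 0, 0, 8.46, 0, 0, 0, 1]
}}

```text
t: 8.25
eef_pos: [0.4752, 0.2142, 0.1952]
tcp_rot: [[-0.069, 0.998, -0.002], [0.998, 0.069, -0.001], [-0.001, -0.002, -1.0]]
contact_force: [-0.0, 0.7, -0.8]
gripper_width: 0.999
```

Emit:
{"op": "jog_arm", "data": {
  "steps": [0, 0, 0, -0.042, -0.0036, 0, 1, 0, 0, 0, -0.042, -0.0036, 0, 1, 0, 0, 0, -0.042, -0.0036, 0, 1, 0, 0, 0, -0.042, -0.0036, 0, 1, 0, 0, 0, -0.042, -0.0036, 0, 1, 0, 0, 0, -0.042, -0.0036, 0, 1, 0, 0, 0, -0.042, -0.0036, 0, 1, 0, 0, 0, -0.042, -0.0036, 0, 1]
}}

```text
t: 9.05
eef_pos: [0.4715, -0.1242, 0.1955]
tcp_rot: [[-0.075, 0.997, -0.002], [0.997, 0.075, 0.0], [0.001, -0.002, -1.0]]
contact_force: [0.9, -0.4, -0.3]
gripper_width: 0.995
```

Emit:
{"op": "jog_arm", "data": {
  "steps": [0, 0, 0, -0.042, -0.0036, 0, 1, 0, 0, 0, -0.042, -0.0036, 0, 1, 0, 0, 0, -0.042, -0.0036, 0, 1, 0, 0, 0, -0.042, -0.0036, 0, 1, 0, 0, 0, 0, 0, 0, 1, 0, 0, 0, 0, 0, 0, 1]
}}

```text
t: 9.65
eef_pos: [0.4699, -0.2918, 0.1951]
tcp_rot: [[-0.073, 0.997, -0.002], [0.997, 0.073, 0.002], [0.002, -0.002, -1.0]]
contact_force: [-0.4, 0.3, 0.7]
gripper_width: 1.001
```

```bash
python3 -c "
from plan import *
plan(.4727-.005*np.cos(1.645),-.2945-.005*np.sin(1.645),.028,4.3)"
```

```text
t 9.65 p [ 0.4699 -0.2918  0.1951] yaw 4.21 q [-0.556  0.184 -0.067  1.322  0.     0.942] w 1.0006339956318904 F [-0.4  0.3  0.7] M [0.03 0.02 0.01]
turn [-0.12 -0.11 -0.09] shift(before) [-0.0082  0.003   0.1671] shift after turn [-0.0079  0.0026  0.1671]
```

Emit:
{"op": "jog_arm", "data": {
  "steps": [0, 0, 0, -0.008, 0.0026, 0.02, 1, 0, 0, 0, 0, 0, 0.04, 1, 0, 0, 0, 0, 0, 0.04, 1, 0, 0, 0, 0, 0, 0.02, 1, 0, 0, 0, 0, 0, 0, 1, 0, 0, 0, 0, 0, 0, 1]
}}

```text
t: 10.25
eef_pos: [0.4739, -0.298, 0.077]
tcp_rot: [[-0.077, 0.997, -0.001], [0.997, 0.077, 0.001], [0.001, -0.001, -1.0]]
contact_force: [0.8, -0.3, 0.1]
gripper_width: 0.999
```

```bash
python3 -c "
from plan import *
plan(.4727-.005*np.cos(1.645),-.2945-.005*np.sin(1.645),.028,4.3)
save('scene','s6',(90,220,210,340),5)"
```

```text
t 10.25 p [ 0.4739 -0.298   0.077 ] yaw 4.4 q [-0.561  0.24  -0.262  1.07   0.     0.933] w 0.9991824935988535 F [ 0.8 -0.3  0.1] M [-0.01 -0.03  0.04]
turn [-0.03 -0.03  0.1 ] shift(before) [-0.0014 -0.0009  0.049 ] shift after turn [-0.0014 -0.0009  0.049 ]
```

View pics/s6.png

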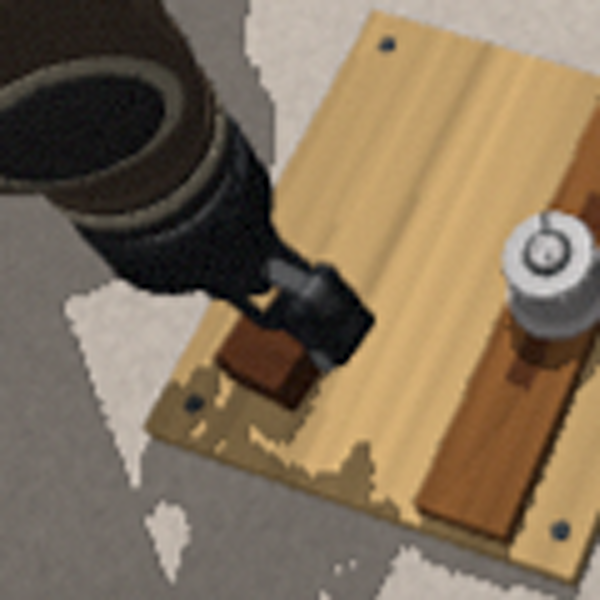

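The near finger (tip at (330,365)) stands clear on b's fence side; b's visible face is at (265,380). Descend and close.

Emit:
{"op": "jog_arm", "data": {
  "steps": [0, 0, 0, -0.0014, -0.001, 0.015, 1, 0, 0, 0, 0, 0, 0.015, 1, 0, 0, 0, 0, 0, 0.012, 1, 0, 0, 0, 0, 0, 0.007, 1, 0, 0, 0, 0, 0, 0, 1, 0, 0, 0, 0, 0, 0, 0.4, 0, 0, 0, 0, 0, 0, 0.3, 0, 0, 0, 0, 0, 0, 0.3]
}}

```text
t: 11.1
eef_pos: [0.4734, -0.3008, 0.0284]
tcp_rot: [[-0.075, 0.997, 0.001], [0.997, 0.075, -0.001], [-0.001, 0.001, -1.0]]
contact_force: [-1.1, -0.4, 0.9]
gripper_width: 0.513
```

Emit:
{"op": "jog_arm", "data": {
  "steps": [0, 0, 0, 0, 0, 0, 0.3, 0, 0, 0, 0, 0, 0, 0.3, 0, 0, 0, 0, 0, -0.01, 0.3, 0, 0, 0, 0, 0, -0.02, 0.3, 0, 0, 0, 0, 0, -0.03, 0.3, 0, 0, 0, 0, 0, -0.04, 0.3, 0, 0, 0, 0, 0, -0.04, 0.3, 0, 0, 0, 0, 0, -0.02, 0.3]
}}

```text
t: 11.9
eef_pos: [0.4737, -0.301, 0.192]
tcp_rot: [[-0.075, 0.997, 0.004], [0.997, 0.075, -0.002], [-0.002, 0.003, -1.0]]
contact_force: [0.4, 0.3, -1.5]
gripper_width: 0.464
```

Emit:
{"op": "jog_arm", "data": {
  "steps": [0, 0, 0, 0, 0, 0, 0.3]
}}

```text
t: 12.0
eef_pos: [0.4743, -0.3014, 0.1918]
tcp_rot: [[-0.075, 0.997, 0.005], [0.997, 0.075, -0.003], [-0.004, 0.005, -1.0]]
contact_force: [0.8, 0.0, -0.8]
gripper_width: 0.467
```

```bash
python3 -c "
from plan import *
plan(.54,.215,.19,4.3)
save('scene','s7',(70,180,220,330),4)"
```

```text
t 12.0 p [ 0.4743 -0.3014  0.1918] yaw 4.32 q [-0.566  0.194 -0.062  1.308  0.     0.929] w 0.4669851028391446 F [ 0.8  0.  -0.8] M [ 0.06  0.01 -0.04]
turn [0.28 0.21 0.02] shift(before) [5.100e-01 1.044e-01 5.000e-04] shift after turn [0.51   0.1042 0.0018]
```

View pics/s7.png

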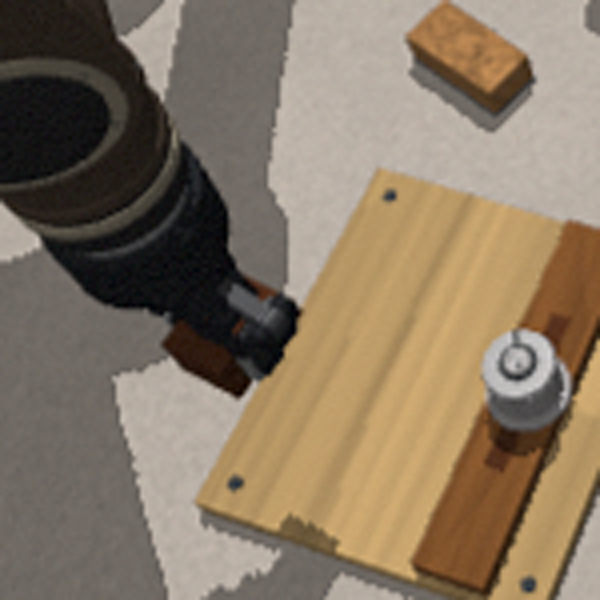

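b is held (width 0.467 = 40 mm), the bed is clear. To the bin.

Emit:
{"op": "jog_arm", "data": {
  "steps": [0, 0, 0, 0.025, 0.004, 0, 0.3, 0, 0, 0, 0.04, 0.008, 0, 0.3, 0, 0, 0, 0.04, 0.008, 0, 0.3, 0, 0, 0, 0.04, 0.008, 0, 0.3, 0, 0, 0, 0.04, 0.008, 0, 0.3, 0, 0, 0, 0.04, 0.008, 0, 0.3, 0, 0, 0, 0.04, 0.008, 0, 0.3, 0, 0, 0, 0.04, 0.008, 0, 0.3]
}}

```text
t: 12.85
eef_pos: [0.5087, 0.0097, 0.1859]
tcp_rot: [[-0.075, 0.997, -0.003], [0.997, 0.075, -0.0], [0.0, -0.003, -1.0]]
contact_force: [1.2, -0.2, -0.4]
gripper_width: 0.458
```

Emit:
{"op": "jog_arm", "data": {
  "steps": [0, 0, 0, 0.04, 0.008, 0, 0.3, 0, 0, 0, 0.04, 0.008, 0, 0.3, 0, 0, 0, 0.04, 0.008, 0, 0.3, 0, 0, 0, 0.04, 0.008, 0, 0.3, 0, 0, 0, 0.04, 0.008, 0, 0.3, 0, 0, 0, 0.02, 0.004, 0, 0.3, 0, 0, 0, 0, 0, 0, 0.3, 0, 0, 0, 0, 0, 0, 0.3]
}}

```text
t: 13.65
eef_pos: [0.5363, 0.2305, 0.186]
tcp_rot: [[-0.076, 0.997, -0.003], [0.997, 0.076, -0.002], [-0.001, -0.003, -1.0]]
contact_force: [0.8, -0.2, -1.4]
gripper_width: 0.465
```

```bash
python3 -c "
from plan import *
plan(.54,.23,.07,4.3)"
```

```text
t 13.65 p [0.5363 0.2305 0.186 ] yaw 4.37 q [ 0.406  0.244 -0.013  1.318 -0.     1.901] w 0.46543735259761687 F [ 0.8 -0.2 -1.4] M [-0.03  0.02  0.01]
turn [-0.17  0.08  0.07] shift(before) [-0.0006  0.004   0.116 ] shift after turn [-0.0008  0.0037  0.116 ]
```

Emit:
{"op": "jog_arm", "data": {
  "steps": [0, 0, 0, 0, 0.003, 0.02, 0.3, 0, 0, 0, 0, 0, 0.03, 0.3, 0, 0, 0, 0, 0, 0.03, 0.3, 0, 0, 0, 0, 0, 0.025, 0.3, 0, 0, 0, 0, 0, 0.01, 0.3, 0, 0, 0, 0, 0, 0, 0.3, 0, 0, 0, 0, 0, 0, 0.68, 0, 0, 0, 0, 0, 0, 0.68]
}}

```text
t: 14.45
eef_pos: [0.5412, 0.2311, 0.0746]
tcp_rot: [[-0.075, 0.997, 0.003], [0.997, 0.075, 0.001], [0.001, 0.003, -1.0]]
contact_force: [-0.5, 0.3, 0.2]
gripper_width: 0.681
```

Emit:
{"op": "jog_arm", "data": {
  "steps": [0, 0, 0, 0, 0, 0, 0.68, 0, 0, 0, 0, 0, -0.03, 0.68, 0, 0, 0, 0, 0, -0.04, 0.68, 0, 0, 0, 0, 0, -0.04, 1, 0, 0, 0, 0, 0, -0.02, 1, 0, 0, 0, 0, 0, 0, 1]
}}

```text
t: 15.05
eef_pos: [0.5419, 0.2319, 0.2077]
tcp_rot: [[-0.076, 0.997, 0.007], [0.997, 0.076, 0.003], [0.003, 0.007, -1.0]]
contact_force: [0.8, 0.0, 0.4]
gripper_width: 1.002
```

```bash
python3 -c "
from plan import *
plan(.576,-.201,.2,175)
save('scene','s8',(190,70,340,220),4)"
```

```text
t 15.05 p [0.5419 0.2319 0.2077] yaw 4.33 q [ 0.404  0.243  0.034  1.353 -0.     1.899] w 1.0015412439983071 F [0.8 0.  0.4] M [ 0.04 -0.   -0.05]
turn [   0.27    0.62 -170.66] shift(before) [-0.4342  0.0013  0.0066] shift after turn [ 0.4282 -0.0717  0.0077]
```

View pics/s8.png

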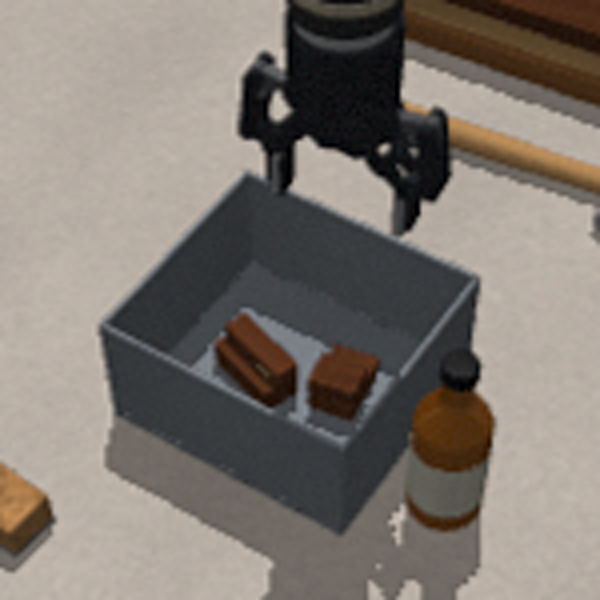

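Both offcuts lie on the bin floor ((258,360) and (343,380)). Now to the nut.

Emit:
{"op": "jog_arm", "data": {
  "steps": [0, 0, 0, -0.04, 0, 0, 1, 0, 0, 0, -0.04, 0, 0, 1, 0, 0, 0, -0.04, 0, 0, 1, 0, 0, 0, -0.04, 0, 0, 1, 0, 0, 0, -0.04, 0, 0, 1, 0, 0, 0, -0.04, 0, 0, 1, 0, 0, 0, -0.04, 0, 0, 1, 0, 0, 0, -0.04, 0, 0, 1]
}}

```text
t: 15.9
eef_pos: [0.5636, -0.0896, 0.2015]
tcp_rot: [[-0.075, 0.997, -0.002], [0.997, 0.075, 0.0], [0.0, -0.002, -1.0]]
contact_force: [0.8, -0.3, -0.1]
gripper_width: 1.002
```

Emit:
{"op": "jog_arm", "data": {
  "steps": [0, 0, 0, -0.04, 0, 0, 1, 0, 0, 0, -0.04, 0, 0, 1, 0, 0, 0, -0.034, 0, 0, 1, 0, 0, -8.5, 0, 0, 0, 1, 0, 0, -8.5, 0, 0, 0, 1, 0, 0, -8.5, 0, 0, 0, 1, 0, 0, -8.5, 0, 0, 0, 1, 0, 0, -8.5, 0, 0, 0, 1]
}}

```text
t: 16.7
eef_pos: [0.5723, -0.2017, 0.2013]
tcp_rot: [[-0.733, 0.68, -0.002], [0.68, 0.733, 0.001], [0.002, -0.001, -1.0]]
contact_force: [-0.5, -0.4, -0.2]
gripper_width: 0.998
```

Emit:
{"op": "jog_arm", "data": {
  "steps": [0, 0, -8.5, 0, 0, 0, 1, 0, 0, -8.5, 0, 0, 0, 1, 0, 0, -8.5, 0, 0, 0, 1, 0, 0, -8.5, 0, 0, 0, 1, 0, 0, -8.5, 0, 0, 0, 1, 0, 0, -8.5, 0, 0, 0, 1, 0, 0, -8.5, 0, 0, 0, 1, 0, 0, -8.5, 0, 0, 0, 1]
}}

```text
t: 17.5
eef_pos: [0.5723, -0.2015, 0.2013]
tcp_rot: [[-0.905, -0.425, -0.002], [-0.425, 0.905, 0.001], [0.002, 0.001, -1.0]]
contact_force: [0.9, -0.2, 0.3]
gripper_width: 1.002
```

Emit:
{"op": "jog_arm", "data": {
  "steps": [0, 0, -8.5, 0, 0, 0, 1, 0, 0, -8.5, 0, 0, 0, 1, 0, 0, -8.5, 0, 0, 0, 1, 0, 0, -8.5, 0, 0, 0, 1, 0, 0, -8.5, 0, 0, 0, 1, 0, 0, -8.5, 0, 0, 0, 1, 0, 0, -8.5, 0, 0, 0, 1, 0, 0, 0, 0, 0, 0, 1]
}}

```text
t: 18.3
eef_pos: [0.5724, -0.2016, 0.2015]
tcp_rot: [[-0.099, -0.995, -0.002], [-0.995, 0.099, 0.001], [-0.0, 0.002, -1.0]]
contact_force: [-0.7, 0.2, -0.4]
gripper_width: 0.998
```

```bash
python3 -c "
from plan import *
plan(.576,-.201,.057,175)
save('top','t9')"
```

```text
t 18.3 p [ 0.5724 -0.2016  0.2015] yaw 174.35 q [-0.339  0.286  0.075  1.363  0.    -1.811] w 0.9976659798697464 F [-0.7  0.2 -0.4] M [0.04 0.01 0.01]
turn [ 0.11  0.03 -0.65] shift(before) [-0.0008 -0.0038  0.1445] shift after turn [-0.0009 -0.0036  0.1445]
```

View pics/t9.png

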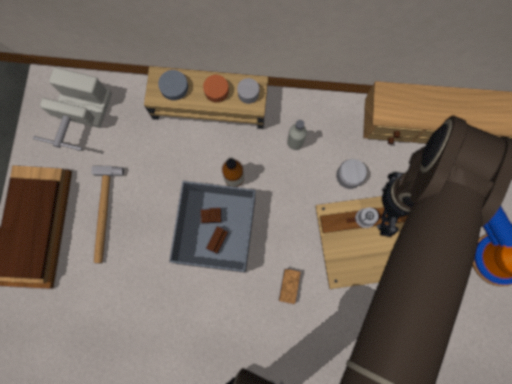

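View t9: nut at (367,216), gripper above it (shifted right by perspective), both offcuts in the bin, bystanders unmoved. Descend.

Emit:
{"op": "jog_arm", "data": {
  "steps": [0, 0, 0, -0.001, -0.0037, 0.02, 1, 0, 0, 0, 0, 0, 0.03, 1, 0, 0, 0, 0, 0, 0.03, 1, 0, 0, 0, 0, 0, 0.02, 1, 0, 0, 0, 0, 0, 0, 1, 0, 0, 0, 0, 0, 0, 1]
}}

```text
t: 18.95
eef_pos: [0.5764, -0.201, 0.1028]
tcp_rot: [[-0.101, -0.995, -0.001], [-0.995, 0.101, 0.0], [-0.0, 0.001, -1.0]]
contact_force: [-0.6, 0.3, 0.2]
gripper_width: 1.003
```

```bash
python3 -c "
from plan import *
plan(.576,-.201,.057,174)
save('scene','s10',(140,200,260,320),5)"
```

```text
t 18.95 p [ 0.5764 -0.201   0.1028] yaw 174.22 q [-0.336  0.318 -0.099  1.155 -0.    -1.805] w 1.0031570173254445 F [-0.6  0.3  0.2] M [-0.05  0.01  0.05]
turn [0.05 0.01 0.22] shift(before) [0.     0.0003 0.0458] shift after turn [-0.      0.0004  0.0458]
```

View pics/s10.png

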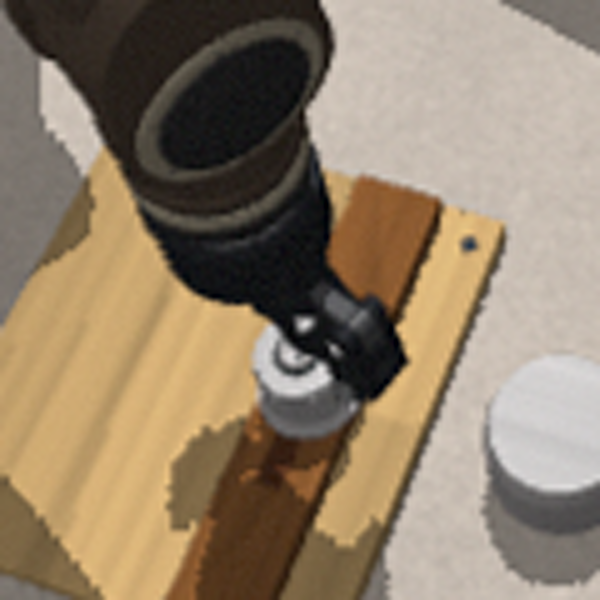

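The jaws straddle the nut (nut at (305,370), near finger tip at (370,395)). Lower and close.

Emit:
{"op": "jog_arm", "data": {
  "steps": [0, 0, 0, 0, 0, 0.015, 1, 0, 0, 0, 0, 0, 0.015, 1, 0, 0, 0, 0, 0, 0.01, 1, 0, 0, 0, 0, 0, 0.0058, 1, 0, 0, 0, 0, 0, 0, 1, 0, 0, 0, 0, 0, 0, 1],
  "grip_force": 40
}}

```text
t: 19.6
eef_pos: [0.577, -0.2013, 0.0577]
tcp_rot: [[-0.099, -0.995, 0.001], [-0.995, 0.099, -0.0], [0.0, -0.001, -1.0]]
contact_force: [-0.4, 0.0, 0.1]
gripper_width: 1.001
```

Emit:
{"op": "jog_arm", "data": {
  "steps": [0, 0, 0, 0, 0, 0, 0.6, 0, 0, 0, 0, 0, 0, 0.4, 0, 0, 0, 0, 0, 0, 0.4, 0, 0, 0, 0, 0, 0, 0.4, 0, 0, 0, 0, 0, 0, 0.4, 0, 0, 0, 0, 0, 0, 0.4]
}}

```text
t: 20.2
eef_pos: [0.5757, -0.2011, 0.0578]
tcp_rot: [[-0.099, -0.995, -0.001], [-0.995, 0.099, -0.0], [0.0, 0.001, -1.0]]
contact_force: [-4.8, -0.1, 5.6]
gripper_width: 0.531
```

```bash
python3 -c "
from plan import *
plan(.576,-.201,.056,174)
save('scene','s11',(140,200,260,320),5)"
```

```text
t 20.2 p [ 0.5757 -0.2011  0.0578] yaw 174.31 q [-3.360e-01  3.410e-01 -1.690e-01  1.062e+00 -1.000e-03 -1.807e+00] w 0.5305547906041701 F [-4.8 -0.1  5.6] M [ 0.15  0.95 -0.04]
turn [ 0.06 -0.02  0.31] shift(before) [-0.0002 -0.0002  0.0018] shift after turn [-0.0002 -0.0002  0.0018]
```

View pics/s11.png

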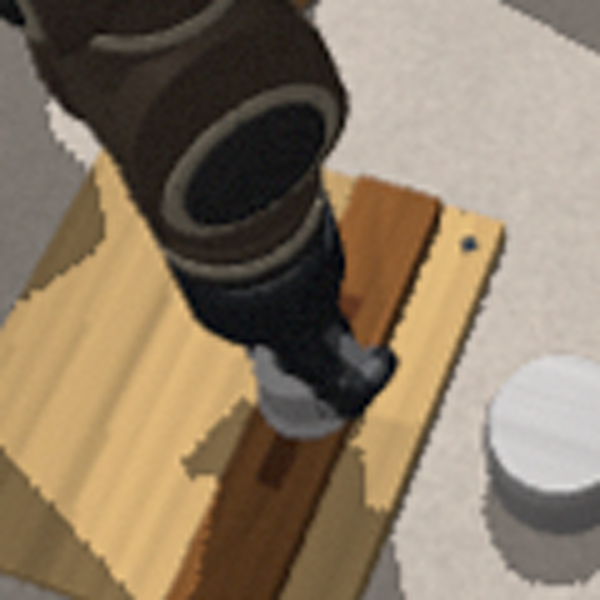

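Emit:
{"op": "jog_arm", "data": {
  "steps": [0, 0, 0, 0, 0.0012, 0.0005, 0.4, 0, 0, 8, 0, 0, 0.00018, 0.4, 0, 0, 8, 0, 0, 0.00018, 0.4, 0, 0, 8, 0, 0, 0.00018, 0.4, 0, 0, 8, 0, 0, 0.00018, 0.4, 0, 0, 8, 0, 0, 0.00018, 0.4, 0, 0, 0, 0, 0, 0, 0.4]
}}

```text
t: 20.95
eef_pos: [0.5754, -0.201, 0.0569]
tcp_rot: [[-0.718, -0.696, 0.001], [-0.696, 0.718, -0.0], [-0.0, -0.001, -1.0]]
contact_force: [-2.9, 0.0, 6.8]
gripper_width: 0.528
```

```bash
python3 -c "
from plan import *
plan(.576,-.201,.056,134)
save('scene','s12',(140,200,260,320),5)"
```

```text
t 20.95 p [ 0.5754 -0.201   0.0569] yaw 134.14 q [-0.336  0.339 -0.174  1.057 -0.    -1.106] w 0.5284245792242069 F [-2.9  0.   6.8] M [ 0.2   0.69 -0.13]
turn [-0.04  0.02  0.14] shift(before) [-0.0005 -0.0004  0.0009] shift after turn [-0.0005 -0.0004  0.0009]
```

View pics/s12.png

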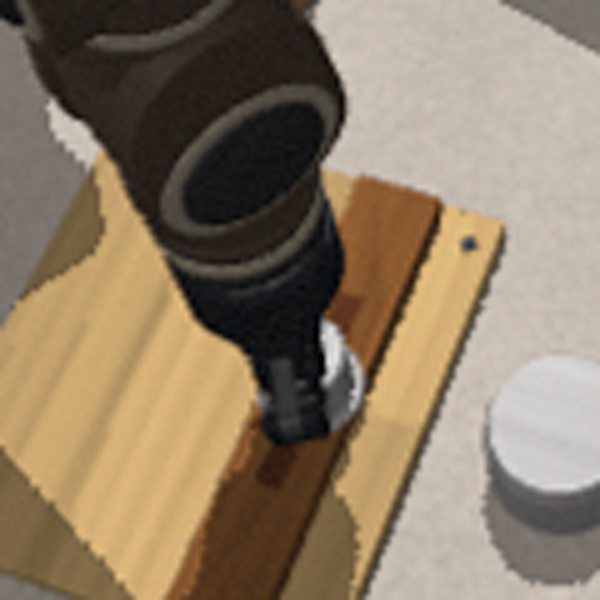

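Emit:
{"op": "jog_arm", "data": {
  "steps": [0, 0, 8, 0, 0, 0.00017, 0.4, 0, 0, 8, 0, 0, 0.00017, 0.4, 0, 0, 8, 0, 0, 0.00017, 0.4, 0, 0, 8, 0, 0, 0.00017, 0.4, 0, 0, 8, 0, 0, 0.00017, 0.4, 0, 0, 8, 0, 0, 0.00017, 0.4, 0, 0, 8, 0, 0, 0.00017, 0.4, 0, 0, 0, 0, 0, 0, 0.4]
}}

```text
t: 21.8
eef_pos: [0.5752, -0.2005, 0.0556]
tcp_rot: [[-0.979, 0.205, 0.0], [0.205, 0.979, 0.001], [-0.0, 0.001, -1.0]]
contact_force: [-4.2, 3.6, 7.8]
gripper_width: 0.526
```

```bash
python3 -c "
from plan import *
plan(.576,-.201,.056,78)"
```

```text
t 21.8 p [ 0.5752 -0.2005  0.0556] yaw 78.16 q [-3.360e-01  3.400e-01 -1.760e-01  1.055e+00  1.000e-03 -1.290e-01] w 0.5256174074088859 F [-4.2  3.6  7.8] M [ 0.52  0.77 -0.1 ]
turn [0.04 0.01 0.16] shift(before) [-0.0009 -0.0003 -0.0004] shift after turn [-0.0009 -0.0003 -0.0004]
```

Emit:
{"op": "jog_arm", "data": {
  "steps": [0, 0, 6, 0, 0, 0.0001, 0.4, 0, 0, 6, 0, 0, 0.0001, 0.4, 0, 0, 6, 0, 0, 0.0001, 0.4, 0, 0, 0, 0, 0, 0, 0.4]
}}

```text
t: 22.2
eef_pos: [0.5752, -0.2003, 0.0552]
tcp_rot: [[-0.868, 0.497, 0.0], [0.497, 0.868, 0.001], [0.0, 0.001, -1.0]]
contact_force: [-2.9, 2.9, 7.6]
gripper_width: 0.525
```

```bash
python3 -c "
from plan import *
plan(.576,-.201,.056,60)"
```

```text
t 22.2 p [ 0.5752 -0.2003  0.0552] yaw 60.21 q [-3.360e-01  3.400e-01 -1.760e-01  1.055e+00  1.000e-03  1.840e-01] w 0.5246961737127187 F [-2.9  2.9  7.6] M [ 0.6   0.8  -0.09]
turn [ 0.06 -0.02  0.21] shift(before) [-0.001  -0.0002 -0.0008] shift after turn [-0.001  -0.0002 -0.0008]
```

Emit:
{"op": "jog_arm", "data": {
  "steps": [0, 0, 5, 0, 0, 0.0001, 0.4, 0, 0, 5, 0, 0, 0.0001, 0.4, 0, 0, 0, 0, 0, 0, 0.4]
}}

```text
t: 22.5
eef_pos: [0.5766, -0.2013, 0.0552]
tcp_rot: [[-0.771, 0.637, 0.003], [0.637, 0.771, -0.001], [-0.003, 0.001, -1.0]]
contact_force: [0.3, -1.5, 6.3]
gripper_width: 0.522
```

```bash
python3 -c "
from plan import *
plan(.576,-.201,.056,50)"
```

```text
t 22.5 p [ 0.5766 -0.2013  0.0552] yaw 50.41 q [-0.336  0.341 -0.175  1.052 -0.     0.355] w 0.5222407333252662 F [ 0.3 -1.5  6.3] M [-0.22 -0.26  0.69]
turn [0.05 0.17 0.41] shift(before) [ 0.0007 -0.0001 -0.0008] shift after turn [ 0.0007 -0.0001 -0.0008]
```

Moment z jumped to +0.69 N m: looks like the stop. Confirm with a small further turn.

Emit:
{"op": "jog_arm", "data": {
  "steps": [0, 0, 2, 0, 0, 0, 0.4, 0, 0, 0, 0, 0, 0, 0.4]
}}

```text
t: 22.7
eef_pos: [0.577, -0.2017, 0.0552]
tcp_rot: [[-0.749, 0.663, 0.003], [0.663, 0.749, -0.002], [-0.004, 0.001, -1.0]]
contact_force: [3.9, -3.1, 5.7]
gripper_width: 0.528
```

```bash
python3 -c "
from plan import *
plan(.576,-.201,.056,50)"
```

```text
t 22.7 p [ 0.577  -0.2017  0.0552] yaw 48.5 q [-3.360e-01  3.410e-01 -1.750e-01  1.051e+00 -1.000e-03  3.880e-01] w 0.5283265622325822 F [ 3.9 -3.1  5.7] M [-0.62 -0.72  1.2 ]
turn [ 0.05  0.21 -1.5 ] shift(before) [ 0.0012 -0.0001 -0.0008] shift after turn [ 0.0012 -0.0001 -0.0008]
```

Emit:
{"op": "jog_arm", "data": {
  "steps": [0, 0, 2, 0, 0, 0, 0.4, 0, 0, 0, 0, 0, 0, 0.4]
}}

```text
t: 22.9
eef_pos: [0.5763, -0.2011, 0.0551]
tcp_rot: [[-0.725, 0.689, 0.002], [0.689, 0.725, -0.0], [-0.002, 0.001, -1.0]]
contact_force: [1.5, -0.5, 7.5]
gripper_width: 0.529
```

```bash
python3 -c "
from plan import *
plan(.576,-.201,.056,50)
save('scene','s13',(140,200,260,320),5)"
```

```text
t 22.9 p [ 0.5763 -0.2011  0.0551] yaw 46.45 q [-0.336  0.341 -0.175  1.052  0.     0.424] w 0.5290398845150234 F [ 1.5 -0.5  7.5] M [-0.09 -0.26  0.88]
turn [ 0.07  0.11 -3.55] shift(before) [ 0.0003 -0.0001 -0.0009] shift after turn [ 0.0003 -0.0001 -0.0009]
```

View pics/s13.png

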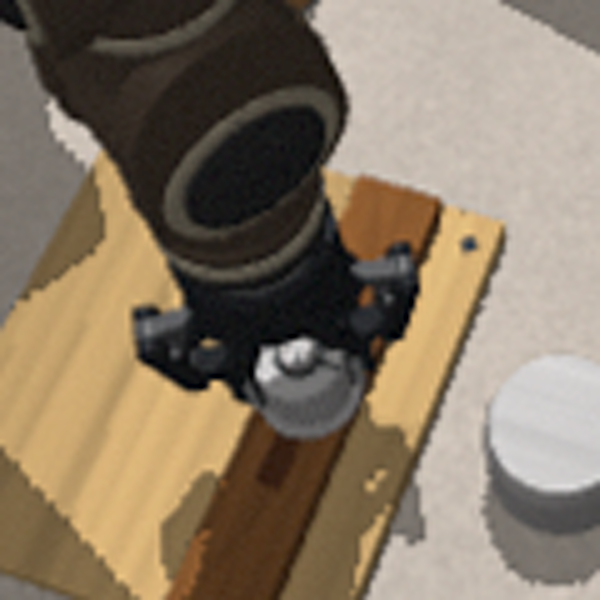

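Moment rose to 1.2 then slipped at 0.88 N m: bottomed. Back off: 90° plus ~3° for finger wind-up.

Emit:
{"op": "jog_arm", "data": {
  "steps": [0, 0, -6, 0, 0, -0.0001, 0.4, 0, 0, -8, 0, 0, -0.0002, 0.4, 0, 0, -8, 0, 0, -0.0002, 0.4, 0, 0, -8, 0, 0, -0.0002, 0.4, 0, 0, -8, 0, 0, -0.0002, 0.4, 0, 0, -8, 0, 0, -0.0002, 0.4, 0, 0, -8, 0, 0, -0.0002, 0.4, 0, 0, 0, 0, 0, 0, 0.4]
}}

```text
t: 23.75
eef_pos: [0.5765, -0.2004, 0.0563]
tcp_rot: [[-0.983, -0.183, 0.003], [-0.183, 0.983, 0.002], [-0.003, 0.001, -1.0]]
contact_force: [2.0, 2.7, 7.0]
gripper_width: 0.53
```

```bash
python3 -c "
from plan import *
plan(.576,-.201,.056,139.5)"
```

```text
t 23.75 p [ 0.5765 -0.2004  0.0563] yaw 100.57 q [-0.336  0.34  -0.174  1.055  0.002 -0.52 ] w 0.5297729314589994 F [2.  2.7 7. ] M [ 0.53 -0.39  0.07]
turn [  0.     0.19 -38.93] shift(before) [ 0.0006 -0.0005  0.0003] shift after turn [ 0.0008 -0.      0.0003]
```

Emit:
{"op": "jog_arm", "data": {
  "steps": [0, 0, -8, 0, 0, -0.0002, 0.4, 0, 0, -8, 0, 0, -0.0002, 0.4, 0, 0, -8, 0, 0, -0.0002, 0.4, 0, 0, -8, 0, 0, -0.0002, 0.4, 0, 0, -7, 0, 0, -0.0002, 0.4, 0, 0, 0, 0, 0, 0, 0.4, 0, 0, 0, 0, 0, 0, 0.4]
}}

```text
t: 24.45
eef_pos: [0.5762, -0.1999, 0.0572]
tcp_rot: [[-0.651, -0.759, 0.002], [-0.759, 0.651, 0.003], [-0.003, -0.0, -1.0]]
contact_force: [2.1, 4.7, 7.0]
gripper_width: 0.529
```

```bash
python3 -c "
from plan import *
plan(.576,-.201,.056,139.5)
save('scene','s14',(140,200,260,320),5); rcrop('s14','s14b',(180,255,225,300),12)
save('top','t14',(340,180,420,260),7)"
```

```text
t 24.45 p [ 0.5762 -0.1999  0.0572] yaw 139.42 q [-0.335  0.34  -0.173  1.057  0.003 -1.198] w 0.5288104149068005 F [2.1 4.7 7. ] M [ 0.83 -0.26  0.04]
turn [-0.    0.19 -0.08] shift(before) [ 0.001  -0.0005  0.0012] shift after turn [ 0.001  -0.0005  0.0012]
```

View pics/s14b.png

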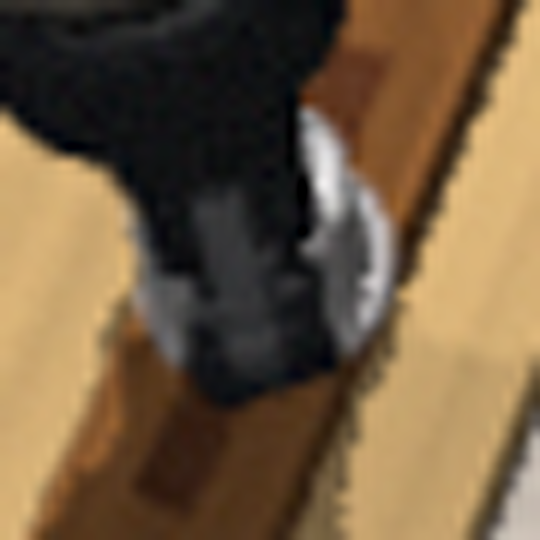

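View pics/t14.png

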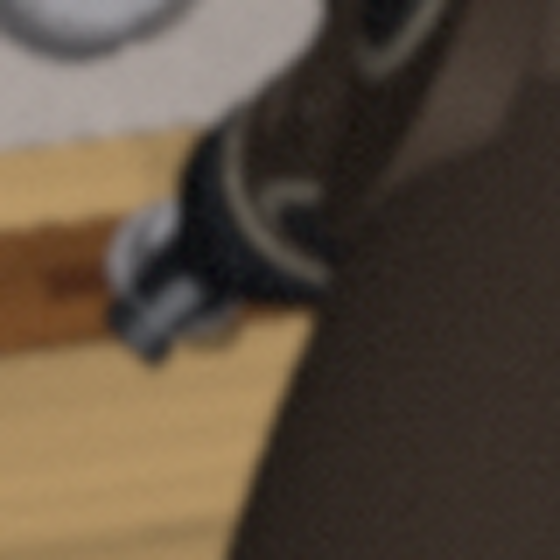

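```bash
python3 -c "
from h import *
rcrop('s13','s13b',(180,255,225,300),12)"
```

```text
(no output)
```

View pics/s13b.png

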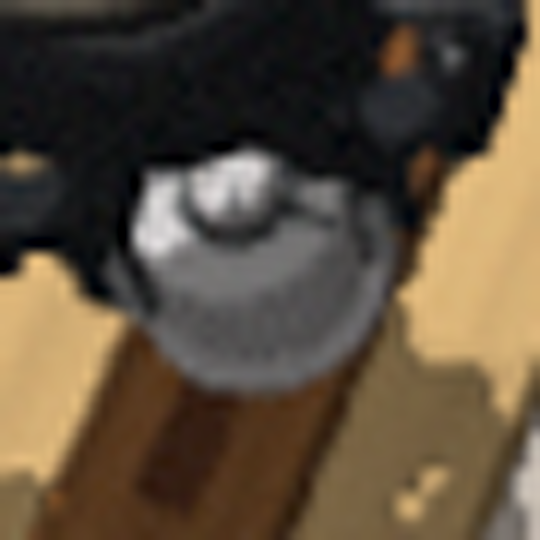

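```bash
python3 -c "
from h import *
S=load('s13')
for yaw in (3,8,13,18,23,103):
    r=np.deg2rad(yaw); f=lambda P:[round((w+.5)*12-.5) for w in (w2p(S,P)[0]-180,w2p(S,P)[1]-255)]
    print(yaw,[f((.576+k*np.cos(r),-.2008+k*np.sin(r),.079)) for k in (0,.01,.022)])"
```

```text
3 [[236, 196], [275, 218], [323, 243]]
8 [[236, 196], [278, 214], [328, 236]]
13 [[236, 196], [279, 210], [332, 227]]
18 [[236, 196], [281, 207], [335, 219]]
23 [[236, 196], [282, 203], [338, 210]]
103 [[236, 196], [255, 154], [278, 103]]
```

```bash
python3 -c "
from h import *
rcrop('s14','s14c',(198,258,216,288),20)"
```

```text
(no output)
```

View pics/s14c.png

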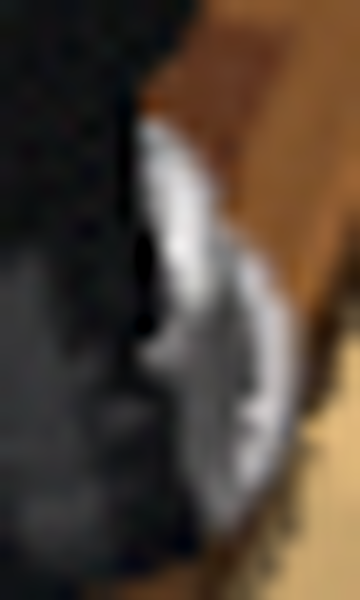

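The groove is hidden by the gripper here. There is plenty of time, so I release, turn the open gripper to the orientation in which the groove was visible, look, and re-grip there.

Emit:
{"op": "jog_arm", "data": {
  "steps": [0, 0, 0, 0, 0, 0, 0.9, 0, 0, 0, 0, 0, 0, 0.9, 0, 0, 0, 0, 0, 0, 0.9, 0, 0, 0, 0, 0, 0, 0.9, 0, 0, 0, 0, 0, 0, 0.9]
}}

```text
t: 25.05
eef_pos: [0.5751, -0.2011, 0.0559]
tcp_rot: [[-0.652, -0.758, -0.001], [-0.758, 0.652, 0.0], [0.0, 0.001, -1.0]]
contact_force: [0.8, -0.1, -0.2]
gripper_width: 0.899
```

Emit:
{"op": "jog_arm", "data": {
  "steps": [0, 0, 8, 0, 0, 0, 0.9, 0, 0, 8, 0, 0, 0, 0.9, 0, 0, 8, 0, 0, 0, 0.9, 0, 0, 8, 0, 0, 0, 0.9, 0, 0, 8, 0, 0, 0, 0.9, 0, 0, 8, 0, 0, 0, 0.9, 0, 0, 8, 0, 0, 0, 0.9, 0, 0, 8, 0, 0, 0, 0.9]
}}

```text
t: 25.85
eef_pos: [0.5753, -0.2011, 0.0561]
tcp_rot: [[-0.966, 0.259, -0.0], [0.259, 0.966, 0.0], [0.0, -0.0, -1.0]]
contact_force: [0.1, 0.2, 0.9]
gripper_width: 0.898
```

Emit:
{"op": "jog_arm", "data": {
  "steps": [0, 0, 8, 0, 0, 0, 0.9, 0, 0, 8, 0, 0, 0, 0.9, 0, 0, 8, 0, 0, 0, 0.9, 0, 0, 8, 0, 0, 0, 0.9, 0, 0, 8, 0, 0, 0, 0.9, 0, 0, 0, 0, 0, 0, 0.9]
}}

```text
t: 26.45
eef_pos: [0.5753, -0.2011, 0.0561]
tcp_rot: [[-0.578, 0.816, -0.0], [0.816, 0.578, 0.0], [0.0, -0.0, -1.0]]
contact_force: [1.1, 0.0, -0.2]
gripper_width: 0.901
```

```bash
python3 -c "
from plan import *
plan(.576,-.2008,.0555,40)
save('scene','s15'); rcrop('s15','s15b',(180,255,225,300),12)"
```

```text
t 26.45 p [ 0.5753 -0.2011  0.0561] yaw 35.3 q [-0.336  0.34  -0.174  1.057 -0.     0.619] w 0.9008656727691525 F [ 1.1  0.  -0.2] M [ 0.02 -0.    0.06]
turn [-0.01 -0.01 -4.7 ] shift(before) [-0.0002  0.0007  0.0006] shift after turn [-0.0002  0.0007  0.0006]
```

View pics/s15b.png

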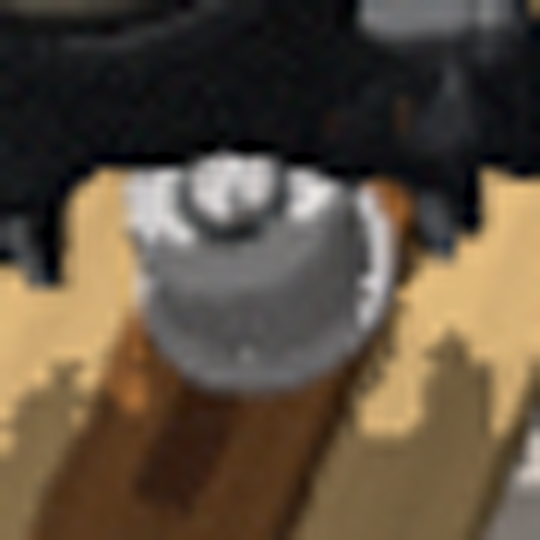

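The groove is no longer at the 13° direction, but its new direction (up in the picture) is still covered. Lift, look, come back.

Emit:
{"op": "jog_arm", "data": {
  "steps": [0, 0, 0, 0, 0, -0.02, 0.9, 0, 0, 0, 0, 0, -0.03, 0.9, 0, 0, 0, 0, 0, -0.04, 0.9, 0, 0, 0, 0, 0, -0.04, 0.9, 0, 0, 0, 0, 0, -0.02, 0.9, 0, 0, 0, 0, 0, 0, 0.9]
}}

```text
t: 27.1
eef_pos: [0.5769, -0.2016, 0.2102]
tcp_rot: [[-0.581, 0.814, 0.006], [0.814, 0.581, -0.002], [-0.005, 0.004, -1.0]]
contact_force: [0.5, -0.0, 0.4]
gripper_width: 0.898
```

```bash
python3 -c "
from plan import *
plan(.576,-.2008,.0555,40)
save('scene','s16'); rcrop('s16','s16b',(180,255,225,300),12)
S=load('s16')
for yaw in (83,93,98,103,108,113,123):
    r=np.deg2rad(yaw); f=lambda P:[round((w+.5)*12-.5) for w in (w2p(S,P)[0]-180,w2p(S,P)[1]-255)]
    print(yaw,[f((.576+k*np.cos(r),-.2008+k*np.sin(r),.081)) for k in (0,.01,.022)])"
```

```text
t 27.1 p [ 0.5769 -0.2016  0.2102] yaw 35.5 q [-0.336  0.286  0.096  1.373 -0.     0.615] w 0.8977093046751067 F [ 0.5 -0.   0.4] M [-0.05  0.    0.03]
turn [ 0.2   0.31 -4.5 ] shift(before) [ 0.002  -0.0009  0.1547] shift after turn [ 0.0012 -0.0002  0.1547]
83 [[234, 193], [267, 157], [307, 115]]
93 [[234, 193], [261, 153], [292, 106]]
98 [[234, 193], [257, 151], [285, 102]]
103 [[234, 193], [253, 150], [276, 99]]
108 [[234, 193], [250, 149], [268, 97]]
113 [[234, 193], [246, 148], [259, 96]]
123 [[234, 193], [237, 148], [241, 95]]
```

View pics/s16b.png

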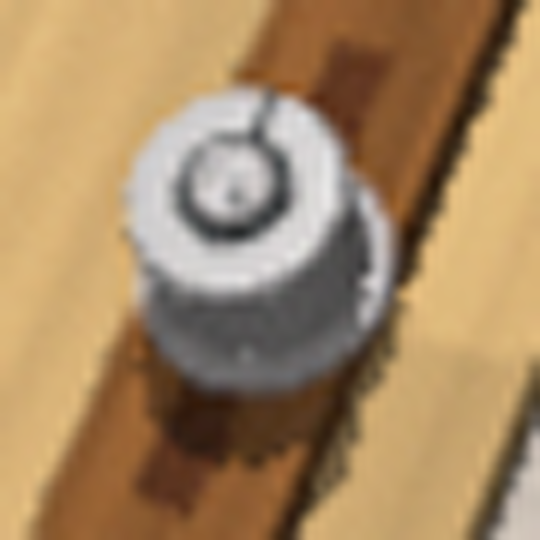

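Groove runs (258,138)–(272,95), i.e. about 105° against the target 103° (13° + 90°): backed off a quarter turn. Go back down and re-grip.

Emit:
{"op": "jog_arm", "data": {
  "steps": [0, 0, 0, 0, 0.0007, 0.02, 0.9, 0, 0, 0, 0, 0, 0.04, 0.9, 0, 0, 0, 0, 0, 0.04, 0.9, 0, 0, 0, 0, 0, 0.03, 0.9, 0, 0, 0, 0, 0, 0.015, 0.9, 0, 0, 0, 0, 0, 0.006, 0.9, 0, 0, 0, 0, 0, 0, 0.9, 0, 0, 0, 0, 0, 0, 0.9]
}}

```text
t: 27.95
eef_pos: [0.5763, -0.2007, 0.0557]
tcp_rot: [[-0.579, 0.816, 0.001], [0.816, 0.579, -0.0], [-0.0, 0.0, -1.0]]
contact_force: [-0.3, 0.7, 0.2]
gripper_width: 0.899
```

```bash
python3 -c "
from plan import *
plan(.576,-.2008,.0552,35.3)"
```

```text
t 27.95 p [ 0.5763 -0.2007  0.0557] yaw 35.36 q [-0.335  0.341 -0.173  1.055  0.     0.619] w 0.8992301109362041 F [-0.3  0.7  0.2] M [ 0.02 -0.02  0.  ]
turn [0.02 0.03 0.06] shift(before) [ 0.0001 -0.0003  0.0005] shift after turn [ 0.0001 -0.0003  0.0005]
```

Emit:
{"op": "jog_arm", "data": {
  "steps": [0, 0, 0, 0, 0, 0, 0.7, 0, 0, 0, 0, 0, 0, 0.4, 0, 0, 0, 0, 0, 0, 0.4, 0, 0, 0, 0, 0, 0, 0.4, 0, 0, 0, 0, 0, 0, 0.4, 0, 0, 0, 0, 0, 0, 0.4, 0, 0, 0, 0, 0, 0, 0.4]
}}

```text
t: 28.65
eef_pos: [0.5762, -0.2011, 0.0566]
tcp_rot: [[-0.578, 0.816, 0.001], [0.816, 0.578, -0.001], [-0.002, 0.0, -1.0]]
contact_force: [-2.5, -1.2, 6.2]
gripper_width: 0.528
```

```bash
python3 -c "
from plan import *
plan(.576,-.2008,.0552,35.3)
save('scene','s17',s=1.5); rcrop('s17','s17b',(180,255,225,300),12)"
```

```text
t 28.65 p [ 0.5762 -0.2011  0.0566] yaw 35.31 q [-3.350e-01  3.400e-01 -1.730e-01  1.056e+00 -1.000e-03  6.190e-01] w 0.5282321752459523 F [-2.5 -1.2  6.2] M [-0.28  0.54  0.05]
turn [0.01 0.1  0.01] shift(before) [ 0.0004 -0.      0.0014] shift after turn [ 0.0004 -0.      0.0014]
```

View pics/s17.png

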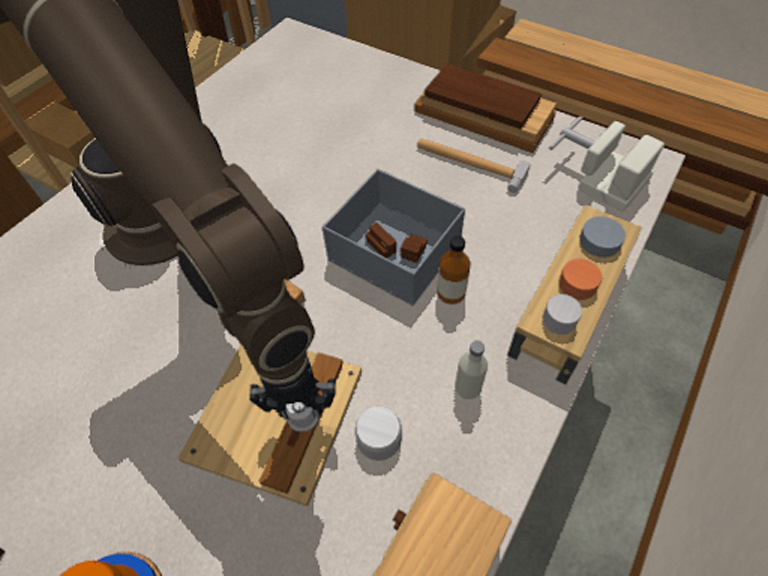

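View pics/s17b.png

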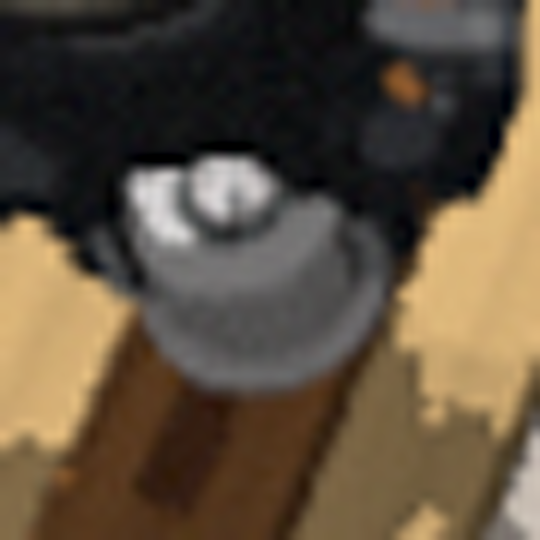

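The gripper holds the nut (300,410), both offcuts are in the bin ((380,240), (412,247)), and the bystanders are in place. Handing in.

```bash
python3 -c "
from station import manip
manip.sign_off(); print(manip.state()['t'])"
```

```text
the job is handed in; nothing more can be done
the job is handed in; nothing more can be done
```

The job is handed in at about 28.7 s. Both offcuts are in the scrap bin, and the nut was bottomed out, backed off a quarter turn and is still in the gripper.

- **Offcuts:** The last picture shows both lying on the bin floor. The bystander objects it shows look unmoved; the sanding block is mostly hidden behind the arm.
- **Bottoming out:** I turned the nut clockwise about 121°. The moment about the vertical then rose to 1.2 N m and the pads slipped slightly. At that point the groove pointed at about 13°, along the jig's x axis.
- **Backing off:** I turned the gripper back 93°, allowing about 3° for wind-up in the fingers. The gripper then hid the groove, so I let go, lifted and looked. The groove was at about 105° (give or take 4°) against a target of 103°.
- **Final hold:** I gripped the nut again in that position at 40 N. The opening of 0.528 is about 45 mm, which fits the 46 mm nut, and the moment about the vertical was near zero (0.05 N m).

One thing is not confirmed directly: the gripper hides the groove in the final pose. That the nut did not turn during the last grip rests on that near-zero moment, not on a picture.

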